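Swap the lens in the imaging rig and hold it pressed in its V-block

ROBOT

A 6-joint arm with a two-finger parallel gripper is mounted at the origin on the work surface. World frame = base frame: x ahead of the robot, y to its left, z up, the work surface at z = 0. Lengths are in m, angles in degrees, forces in N, time in s.
With the tool pointing down it reaches from about 0.4 to 0.825 m from the base axis. Payload 7 kg.
Tool frame: the origin (TCP) lies midway between the tips of the shut fingers; the grasp point (between the pads) lies 19 mm behind it; z points along the fingers, y is the line along which they close (so a half turn about z gives the same grasp; the last joint's range is limited). The gripper opens to 88 mm and grips with 3 to 60 N. Pads are 19 mm wide; open, the fingers measure 130 mm over their backs; the gripper's body (78 mm by 193 mm) begins 47 mm behind the grasp point.
Start: joints at [16.507, 20.546, 0.682, 0, -70.136, -16.507], TCP at [0.675, -0, 0.227] pointing down, gripper open.
Joint ranges: [-176.03, 176.03], [-82.01, 121.73], [-58.28, 71.71], [-173.87, 95.51], [-174.79, -0.11], [-173.66, 173.66]. Speed limits (degrees/s): [136.94, 136.94, 172.46, 180, 180, 180].

INTERFACE

Orientations are given as a 3x3 rotation matrix whose columns are the frame's x, y, z axes.
In Python, from rig import robot gives the robot as it stands. Calls block until the motion is done:
- robot.goto(position, orientation): joint-space move of the TCP to a pose.
- robot.servo_line(position, ori=None, speed=0.15): straight line of the TCP; ori=None keeps the orientation; speed is the mean speed in m/s.
- robot.movej(angles): joint-space move.
- robot.move_gripper(opening): opening from 0.0 (shut) to 1.0 (fully open); the grip force is fixed at half the most; returns when the fingers have stopped.
- robot.dwell(seconds).
- robot.ik(position, orientation): joint angles nearest the present ones, or None.
- robot.grab_frame(name): name is "scene" or "side" or "wrist"; returns (picture, depth): 384x512x3 uint8, red, green, blue; 384x512 float32, m along the optical axis (not along the pixel's ray), 0 where there is no reading.
- robot.camera_info(name): a dict with "vfov" (degrees; the focal length in pixels is half the picture's height over the tangent of half this angle, whatever the lens; pixels are square), "cx", "cy" (the principal point, pixels), "view" (4x4, takes a point from world to camera coordinates); the wrist camera has in their place "T_tool_cam" (4x4, takes a point from camera to tool coordinates, whose origin is the TCP and whose axes are the flange's). Camera axes: x right, y down, z forward; pixel columns grow to the right and rows downward; lengths in m; the calibration is good to about 2 mm. The wrist camera is an equidistant fisheye: a pixel r from the principal point sees the ray r / f radians off the axis. A picture is of the moment at which its call begins: read the wrist's pose just before it. camera_info takes no time and is no camera call.
A pose or a line that the arm cannot do raises robot.Unreachable and nothing moves.
- robot.job_done(): hands the job in; it is judged then, once.
Readings, each from a call of its own:
- robot.read_t(): time.
- robot.read_qpos(): joint angles.
- robot.read_qvel(): joint speeds.
- robot.read_effort(): joint torques, N m.
- robot.read_position(): TCP position.
- robot.read_tcp_rot(): TCP orientation.
- robot.read_force(): force on the tool from outside, world axes, zero at the start.
- robot.read_ft_torque(): the same for the moment, N m.
- robot.read_grip_width(): opening from 0.0 (shut) to 1.0 (fully open).
- robot.read_finger_force(): force on a finger pad.
Only numpy, scipy, OpenCV 4.12 (cv2) and the standard library are available. Lean on these libraries where they do the work, as an engineer would, in place of code of your own. Each camera call takes 0.05 s, during which the arm holds its last target. There are 200 camera calls.

TASK

Swap the lens in the imaging rig: lift the short lens out of the V-block, lay it in the empty saddle and let it go, then take the long lens of the same thickness and seat it in the V, flange towards the camera, its shoulder slid up against the near end of the block. Finish while still holding it there, pressed straight down with about 10 N so that it bears evenly on both strips of the V; I take the test picture while you hold it, so do not let go. Lower the lenses gently without dropping or forcing them, and leave everything else where it is.

Things in the scene. Friction and masses are not known exactly. Their poses are not given: they have to be found in the camera images.
- rig: the imaging rig, fixed: aluminium base plate 440 x 150 x 12 mm with a white camera box at the end nearer the robot, a back-lit target plate (145 mm high) at the far end and an aluminium V-block between. Origin on the bench under the V-block's near end; x is the optical axis, from camera to target (away from the robot); z up. Camera: 64 mm wide, top 112 mm up; its nose ends at x = -35 mm.
- vee (a point): middle of the V-block's length, on the optical axis 80 mm above the bench; axes as the rig's. The block is 70 mm long (x = 0 to 70 mm from its near end), 52 mm wide, its top edges 71 mm above the bench, with a 90 degree V open upwards along x. A seated 38 mm barrel has its axis exactly here, 9 mm above the top edges, touching the strips 13.4 mm below and 13.4 mm either side of it.
- seat (a point): where the middle of the long lens's shoulder belongs: on the optical axis, 80 mm above the bench, in the plane of the V-block's near end face, which stops the flange. Axes as the rig's.
- strip_left: the slippery black plastic bearing strip on the V's left (+y) flank, 70 mm long, rigid, fixed to the block (friction about 0.2); its frame is the rig's.
- strip_right: the same strip on the V's right (-y) flank; its frame is the rig's.
- short_lens: the short lens, loose: metal barrel 38 mm in diameter, 84 mm long, with a flange 48 mm in diameter and 8 mm thick at its rear. Starts in the V-block. Origin on the axis in the plane of the shoulder (front face of the flange); x along the axis to the front glass (barrel x = 0 to 84 mm, flange -8 to 0); y and z may be rolled. Balances about x = 36 mm; 0.15 to 0.2 kg.
- long_lens: the long lens, loose: the same barrel diameter (38 mm) and flange (48 x 8 mm), but the barrel is 120 mm long. It starts lying in one of the saddles. Origin and axes as for the short lens. It balances about x = 54 mm; 0.19 to 0.26 kg.
- narrow_lens: a narrower lens that is not wanted: barrel 28 mm in diameter, 96 mm long, flange 38 mm; lies in another saddle. Origin on its axis at the shoulder, x towards the front glass.
- saddle_c: the empty saddle, fixed: a white plastic lens rest, base 92 x 62 x 6 mm, with two ribs 10 mm thick, 28 mm before and behind its middle, with 90 degree V notches along x; rib tops 35 mm above the bench, 56 mm wide. The three saddles are alike and stand in a row. Origin on the bench under its middle; x along the notches, away from the robot; z up.
- saddle_c_lay (a point): where the middle of the short lens's shoulder belongs when it lies in the empty saddle, front glass away from the robot: on the axis of the notches, 44 mm above the bench, 40 mm towards the robot from the saddle's middle (7 mm clear of the near rib). Axes as the saddle's.
- saddle_b: the saddle in which the long lens starts; frame as the empty one's. The lens lies with its axis 44 mm above the bench and its front glass away from the robot.
- saddle_a: the saddle in which the narrow lens lies; frame as the empty one's.
- driver: a screwdriver, 170 mm long, lying across the bench on the robot's side of the saddles; loose. Its origin is the middle of its length.
- lens_cap: a loose round black lens cap, 49 mm across, 11 mm high, beyond the saddles; loose. Its origin is at the middle of its underside.
- blower: a black rubber air blower standing on its bulb, 66 mm across, 118 mm high, nozzle up, beyond the saddles; loose. Its origin is at the middle of its underside.
- jar: a white wide-mouth jar, 92 mm across, 105 mm high, at the right; loose. Its origin is at the middle of its underside.
- bottle: a clear bottle, 66 mm across, 150 mm high, at the left; loose. Its origin is at the middle of its underside.
- dish: a closed culture dish, 92 mm across, 15 mm high, at the left; loose. Its origin is at the middle of its underside.
Not all that is in view belongs to the job. Leave any green or red look-alike of the long_lens alone. What is shaped like the short_lens but turquoise is not meant.

How it is judged:
By the outcome, as a careful person would: the job done as asked, in the order asked, and still so for the second after the job is handed in, while the arm keeps its last pose, push and grip.
It also fails if it takes over 53 s, if anything falls off the work surface, if the arm or the gripper's body presses on something with over 40 N, if the wrist force passes 120 N, or if a joint passes its speed limit or range.

## Working session

There is one attempt and no reset: what is moved stays moved. The work goes in short steps, each a Python script; the robot and the scene stay as the last script left them, time stands still between calls to the robot, and variables do not carry over. Pictures are saved under pics/ and viewed, at most 10 in all, crops included, and the job is handed in when it is done.

```bash
ls; mkdir -p pics
cat > h.py <<'E'
import numpy as np, cv2
from rig import robot
def save(n,im): cv2.imwrite('pics/'+n+'.png',cv2.cvtColor(im,cv2.COLOR_RGB2BGR))
def cloud(name,d):
    c=robot.camera_info(name); f=192/np.tan(np.radians(c['vfov']/2))
    v,u=np.mgrid[:384,:512]; P=np.stack([(u-c['cx'])/f*d,(v-c['cy'])/f*d,d,np.ones_like(d)],-1)
    return (P@np.linalg.inv(c['view']).T)[...,:3]
E
python3 - <<'E'
from h import *
for n in('scene','side','wrist'):
    im,d=robot.grab_frame(n); save(n,im); np.savez(n,im=im,d=d); print(n,robot.camera_info(n),(d>0).mean())
a=[cv2.imread(f'pics/{n}.png') for n in('scene','side')]
cv2.imwrite('pics/both.png',cv2.resize(np.vstack(a),None,fx=.78,fy=.78))
print(robot.read_t())
E
```

```text
pics
scene {'vfov': 55.73793923677768, 'cx': 256.3671830162222, 'cy': 190.22930949710442, 'view': array([[ 0.41838147,  0.9081757 ,  0.01318506, -0.18818401],
       [ 0.48069713, -0.20908558, -0.85159468, -0.18734958],
       [-0.77064079,  0.36262945, -0.52403498,  1.70663185],
       [ 0.        ,  0.        ,  0.        ,  1.        ]])} 0.9942270914713541
side {'vfov': 47.55583349947909, 'cx': 249.8220046702361, 'cy': 188.15914231667603, 'view': array([[ 0.75979497, -0.65004419, -0.01241607, -0.42560976],
       [-0.33738492, -0.37787939, -0.86219405,  0.24265649],
       [ 0.55577245,  0.6592797 , -0.50642597,  1.20653291],
       [ 0.        ,  0.        ,  0.        ,  1.        ]])} 0.9765574137369791
wrist {'vfov': 65.70646984690485, 'cx': 260.9077731788435, 'cy': 198.25800251909462, 'T_tool_cam': array([[-1.03251401e-03, -9.53004298e-01, -3.02955017e-01,
         8.29015109e-02],
       [ 9.99999386e-01, -1.10561886e-03,  6.97996463e-05,
         1.38910110e-04],
       [-4.01472144e-04, -3.02954759e-01,  9.53004855e-01,
        -1.58263143e-01],
       [ 0.00000000e+00,  0.00000000e+00,  0.00000000e+00,
         1.00000000e+00]])} 0.9960276285807291
0.15
```

View pics/scene.png

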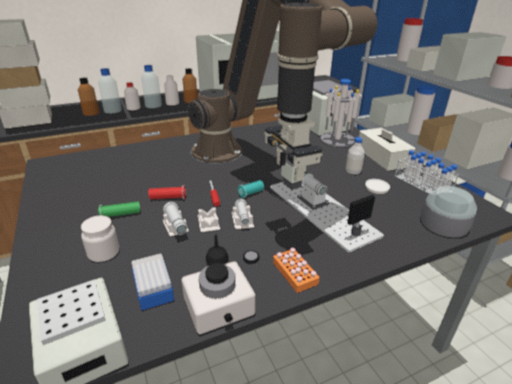

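View pics/side.png

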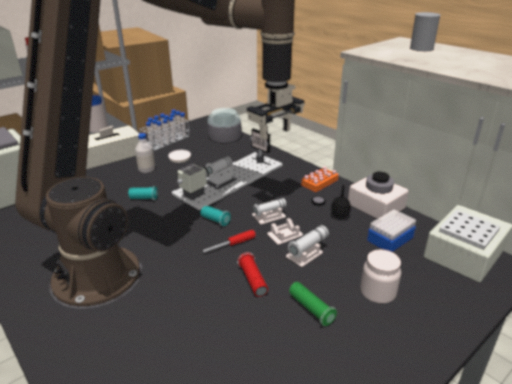

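View pics/wrist.png

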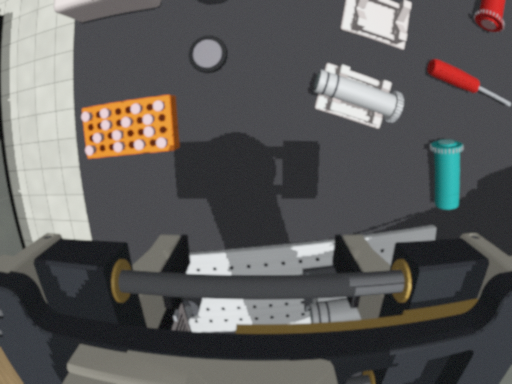

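Scene view: long lens in the leftmost saddle (174,220), empty saddle (208,218), narrow lens (242,213), rig with the short lens at (315,190). The side view agrees (long lens (308,243)). The wrist view shows the narrow saddle at (358,95) and the rig at (310,290), with image up = -y. Next I take wrist views over the saddles and the rig.

```bash
cat >> h.py <<'E'
C=robot.camera_info('wrist'); F=192/np.tan(np.radians(C['vfov']/2))
def wpose():
    T=np.eye(4);T[:3,:3]=robot.read_tcp_rot();T[:3,3]=robot.read_position();return T@C['T_tool_cam']
def rays(T,uv):
    "unit ray directions, world"
    p=np.atleast_2d(uv)-[C['cx'],C['cy']]; r=np.hypot(*p.T)+1e-9; th=r/F
    d=np.stack([p[:,0]/r*np.sin(th),p[:,1]/r*np.sin(th),np.cos(th)],-1); return d
def wcloud(T,dep):
    v,u=np.mgrid[:384,:512]; d=rays(T,np.stack([u.ravel(),v.ravel()],-1))
    P=d/d[:,2:]*dep.ravel()[:,None]
    return (P@T[:3,:3].T+T[:3,3]).reshape(384,512,3)
def snap(n):
    T=wpose(); im,d=robot.grab_frame('wrist'); save(n,im); np.savez(n,im=im,d=d,T=T); return T,im,d
E
python3 - <<'E'
from h import *
R=np.array(robot.read_tcp_rot()); print(R.round(3))
for n,p in (('r1',(.675,.14,.227)),('r2',(.675,.08,.227)),('s1',(.60,-.06,.227)),('s2',(.60,-.13,.227))):
    robot.goto(p,R); robot.dwell(.2); snap(n)
print(robot.read_t())
cv2.imwrite('pics/w4.png',np.vstack([np.hstack([cv2.imread(f'pics/{n}.png') for n in q]) for q in(('r1','r2'),('s1','s2'))])[:, :])
a=cv2.imread('pics/w4.png'); cv2.imwrite('pics/w4.png',cv2.resize(a,(800,600)))
E
```

```text
[[-0.    -1.    -0.001]
 [-1.     0.    -0.   ]
 [ 0.     0.001 -1.   ]]
3.1833
```

View pics/w4.png

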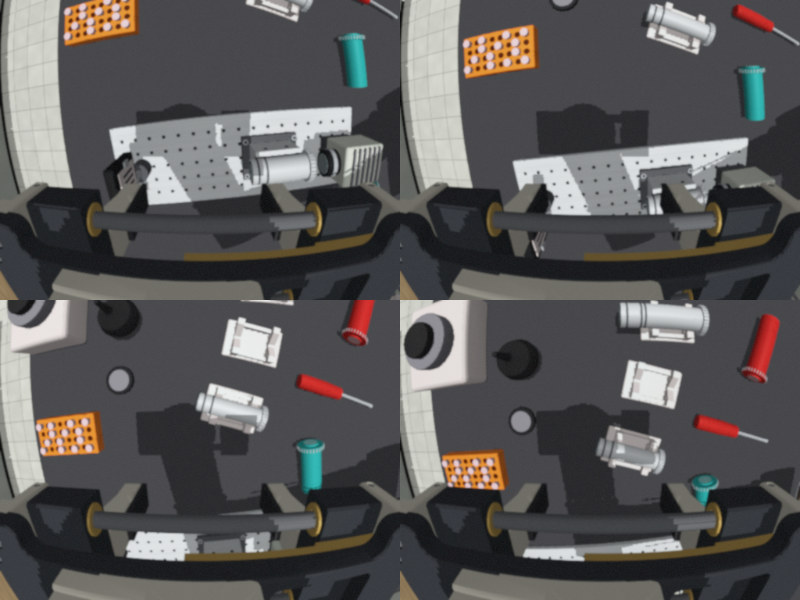

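The four wrist views show the rig, the short lens in the V with its flange to the right (towards the robot), the empty saddle, and the long lens in the far saddle (s2, panel (665,320)). Next I fit them.

Run:
```python
from h import *
for n in('r1','r2','s1','s2'):
    z=np.load(n+'.npz'); P=wcloud(z['T'],z['d']); m=((P[...,2]>.025)&(z['d']>.15)&(P[...,2]<.16)).astype(np.uint8)
    m[235:]=0
    k,L,st,c=cv2.connectedComponentsWithStats(m,connectivity=4)
    fl=P[:235][(np.abs(P[:235,:,2])<.012)]; print(n,'bench z',np.median(fl[:,2]).round(4))
    for i in range(1,k):
        if st[i,4]<80: continue
        q=P[L==i]; print(st[i].tolist(),'lo',np.percentile(q,2,0).round(3),'hi',np.percentile(q,98,0).round(3))
```

```text
r1 bench z 0.0003
[82, 0, 92, 59, 4129] lo [ 0.785 -0.095  0.026] hi [ 0.907 -0.03   0.04 ]
[364, 0, 37, 19, 408] lo [ 0.508 -0.085  0.027] hi [ 0.543 -0.067  0.055]
[436, 43, 34, 70, 1507] lo [ 0.392 -0.047  0.026] hi [0.437 0.042 0.048]
[406, 173, 84, 62, 4392] lo [0.405 0.127 0.036] hi [0.494 0.188 0.117]
[313, 180, 92, 55, 4038] lo [0.52  0.146 0.029] hi [0.608 0.19  0.103]
[132, 194, 61, 41, 1718] lo [0.767 0.151 0.03 ] hi [0.794 0.206 0.146]
r2 bench z 0.0002
[314, 3, 90, 60, 2489] lo [ 0.511 -0.129  0.03 ] hi [ 0.609 -0.071  0.055]
[81, 32, 93, 68, 4711] lo [ 0.785 -0.098  0.026] hi [ 0.907 -0.031  0.04 ]
[437, 84, 31, 71, 1520] lo [ 0.391 -0.049  0.026] hi [0.436 0.042 0.048]
[407, 212, 73, 23, 1268] lo [0.405 0.126 0.026] hi [0.474 0.154 0.111]
[317, 222, 60, 13, 587] lo [0.532 0.145 0.026] hi [0.6   0.152 0.064]
s1 bench z 0.0002
[9, 0, 98, 69, 5799] lo [ 0.804 -0.292  0.029] hi [ 0.924 -0.225  0.123]
[120, 0, 58, 48, 2139] lo [ 0.703 -0.275  0.031] hi [ 0.755 -0.225  0.114]
[441, 0, 38, 59, 1320] lo [ 0.298 -0.321  0.026] hi [ 0.355 -0.236  0.048]
[302, 23, 13, 18, 160] lo
[... 805 characters left out ...]
353 -0.238  0.047]
[118, 50, 59, 53, 2237] lo [ 0.703 -0.282  0.033] hi [ 0.753 -0.226  0.114]
[301, 80, 14, 19, 162] lo [ 0.539 -0.245  0.025] hi [ 0.551 -0.225  0.036]
[346, 91, 13, 18, 161] lo [ 0.485 -0.234  0.025] hi [ 0.496 -0.214  0.036]
[295, 108, 12, 20, 170] lo [ 0.546 -0.21   0.025] hi [ 0.558 -0.19   0.037]
[339, 119, 12, 19, 158] lo [ 0.491 -0.199  0.025] hi [ 0.504 -0.18   0.036]
[382, 155, 43, 15, 204] lo [ 0.382 -0.156  0.025] hi [ 0.44  -0.141  0.027]
[251, 169, 89, 55, 2475] lo [ 0.508 -0.131  0.03 ] hi [ 0.608 -0.074  0.055]
[54, 196, 80, 39, 2669] lo [ 0.785 -0.1    0.026] hi [ 0.908 -0.044  0.04 ]
[381, 227, 27, 8, 145] lo [ 0.394 -0.054  0.025] hi [ 0.43  -0.048  0.04 ]
```

```bash
cat >> h.py <<'E'
from scipy.optimize import least_squares
def cyl(q,r=.019,fixz=None):
    "axis line y=a+b(x-xm), z=c+d(x-xm) through points q"
    xm=q[:,0].mean()
    def f(p):
        u=np.array([1,p[1],p[3]]);u=u/np.linalg.norm(u); w=q-[xm,p[0],p[2]]
        return np.linalg.norm(np.cross(w,u),axis=1)-r
    s=least_squares(f,[np.median(q[:,1]),0,np.median(q[:,2])-r/2,0],loss='soft_l1',f_scale=.001)
    p=s.x; u=np.array([1,p[1],p[3]]);u/=np.linalg.norm(u)
    return np.array([xm,p[0],p[2]]),u,np.median(np.abs(f(p)))
E
python3 - <<'E'
from h import *
R=np.array(robot.read_tcp_rot())
for n,p in (('s3',(.60,-.20,.227)),('r3',(.62,.22,.227))):
    robot.goto(p,R); robot.dwell(.2); snap(n)
def lens(n,lo,hi,zlo,name):
    z=np.load(n+'.npz'); P=wcloud(z['T'],z['d'])[:235].reshape(-1,3)
    q=P[((P>lo)&(P<hi)).all(1)]; q=q[q[:,2]>zlo]
    x0,x1=q[:,0].min(),q[:,0].max(); b=q[(q[:,0]>x0+.02)&(q[:,0]<x1-.01)]
    c,u,e=cyl(b)
    s=(q-c)@u; r=np.linalg.norm(np.cross(q-c,u),axis=1)
    f=s[(r>.0215)&(r<.026)]; ba=s[r<.0205]
    print(n,name,'c',c.round(4),'u',u.round(4),'yaw',np.degrees(np.arctan2(u[1],u[0])).round(2),'res',e.round(5),'flange',np.percentile(f,[3,97]).round(4),'front',np.percentile(s,[.5,99.5]).round(4), len(f))
    h,ed=np.histogram(s,40); i=np.digitize(s,ed); print([round(float(np.percentile(r[i==k],90))*1e3,1) for k in range(1,41) if (i==k).sum()>3], (ed[1]-ed[0]).round(4),ed[0].round(4))
lens('r1',[.49,.1,.07],[.65,.24,.12],.08,'short')
lens('r3',[.49,.1,.07],[.65,.24,.12],.08,'short')
lens('s2',[.42,-.36,.03],[.61,-.27,.08],.045,'long')
lens('s3',[.42,-.36,.03],[.61,-.27,.08],.045,'long')
for n in('s1','s2','s3'):
    z=np.load(n+'.npz'); P=wcloud(z['T'],z['d'])[:235].reshape(-1,3)
    q=P[((P>[.46,-.27,.031])&(P<[.58,-.16,.045])).all(1)]
    rc=cv2.minAreaRect((q[:,:2]*1e3).astype(np.float32)); print(n,'ribs',rc,np.median(q[:,2]).round(4),len(q))
for n in('r1','r3'):
    z=np.load(n+'.npz'); P=wcloud(z['T'],z['d'])[:235].reshape(-1,3)
    q=P[((P>[.5,.12,.066])&(P<[.68,.24,.0745])).all(1)]
    rc=cv2.minAreaRect((q[:,:2]*1e3).astype(np.float32)); print(n,'vblock',rc,np.median(q[:,2]).round(4),len(q),np.percentile(q,[1,99],0).round(4))
print(robot.read_t())
E
```

```text
r1 short c [0.5571 0.1737 0.0806] u [ 0.9936  0.1119 -0.0172] yaw 6.42 res 0.0006 flange [-0.0411 -0.0331] front [-0.0683  0.052 ] 277
[20.7, 20.1, 14.6, 24.1, 24.4, 23.9, 19.7, 19.1, 19.2, 19.0, 19.2, 19.2, 19.2, 19.4, 19.3, 19.4, 19.6, 19.4, 19.5, 19.7, 19.5, 19.8, 20.0, 19.7, 19.6, 20.2, 20.1, 20.1, 19.9, 20.1, 20.2, 20.2, 20.3, 19.5] 0.003 -0.0695
r3 short c [0.5572 0.1736 0.0804] u [ 0.9943  0.1044 -0.0195] yaw 5.99 res 0.00056 flange [-0.0413 -0.0335] front [-0.0678  0.0512] 358
[20.5, 20.0, 24.2, 24.4, 23.9, 18.9, 19.3, 19.1, 19.0, 19.1, 19.2, 19.3, 19.2, 19.4, 19.5, 19.5, 19.6, 19.5, 19.6, 19.7, 19.6, 19.7, 19.8, 19.9, 19.6, 20.1, 20.1, 19.8, 20.0, 20.5, 20.2, 20.1, 20.0] 0.003 -0.0695
s2 long c [ 0.5197 -0.3179  0.044 ] u [9.995e-01 3.170e-02 6.000e-04] yaw 1.82 res 0.00047 flange [-0.0703 -0.0625] front [-0.0697  0.0575] 267
[25.1, 25.3, 24.6, 20.1, 19.9, 19.9, 20.0, 20.0, 19.8, 19.8, 19.9, 20.1, 19.9, 19.7, 19.9, 19.9, 19.8, 19.9, 19.7, 19.8, 19.8, 19.9, 19.9, 19.9, 19.7, 19.7, 19.9, 19.7, 19.9, 19.9, 20.1, 20.1, 19.7, 19.8, 19.8, 19.8, 20.0, 20.1, 19.8, 19.5] 0.0032 -0.07
[... 413 characters left out ...]
 ((520.9421997070312, -211.62631225585938), (57.41400909423828, 66.77069091796875), 78.34567260742188) 0.0348 417
s2 ribs ((521.240478515625, -211.8433837890625), (56.60218811035156, 67.01995849609375), 79.10131072998047) 0.0347 424
s3 ribs ((521.3575439453125, -212.19544982910156), (56.95313262939453, 66.29515838623047), 79.1133804321289) 0.0348 405
r1 vblock ((563.819580078125, 173.62899780273438), (90.32999420166016, 53.043209075927734), 4.33050012588501) 0.071 595 [[0.5259 0.1452 0.0664]
 [0.6088 0.199  0.0741]]
r3 vblock ((566.0433349609375, 174.67396545410156), (85.76789093017578, 53.007041931152344), 5.476025104522705) 0.0711 758 [[0.5261 0.146  0.0681]
 [0.5998 0.2026 0.0728]]
5.6167
```

View pics/r3.png

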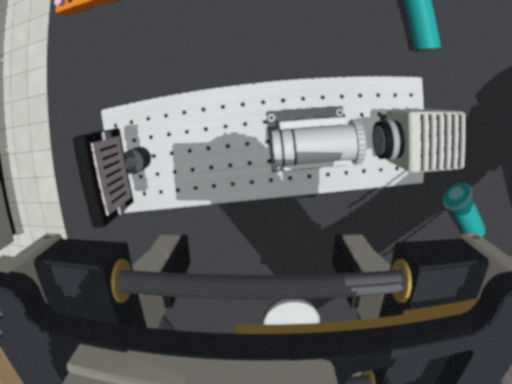

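r3 shows the whole rig: base plate, block with the short lens at (320,143), flange at (360,140), camera to the right. Next I refit the rig with the camera nose excluded.

Run:
```python
from h import *
for n in('r1','r3'):
    z=np.load(n+'.npz'); P=wcloud(z['T'],z['d'])[:240].reshape(-1,3)
    b=P[(P[:,2]>.009)&(P[:,2]<.0135)&(P[:,0]>.4)&(P[:,0]<.85)&(P[:,1]>.08)&(P[:,1]<.30)]
    rc=cv2.minAreaRect((b[:,:2]*1e3).astype(np.float32)); print('plate',rc,np.median(b[:,2]))
    w=np.radians(6.0)
    q=P[(P[:,2]>.083)&(P[:,2]<.11)]
    for _ in range(4):
        u0=np.array([np.cos(w),np.sin(w)]); d=q[:,:2]-[.524,.170]; s=d@u0; t=d@[-u0[1],u0[0]]
        k=(s>.006)&(s<.068)&(abs(t)<.025)
        c,u,e=cyl(q[k]); w=np.arctan2(u[1],u[0])
    print(n,'lens',c.round(4),u.round(4),np.degrees(w).round(2),e)
    S=(q-c)@u; r=np.linalg.norm(np.cross(q-c,u),axis=1)
    print(' flange',np.percentile(S[(r>.0215)&(r<.0255)&(abs(S)<.06)],[2,98]).round(4),'front',S[(r<.021)&(S<.08)].max().round(4))
    v=P[(P[:,2]>.0695)&(P[:,2]<.0725)]; d=v-c; S=d@u; t=d@np.array([-u[1],u[0],0])
    for a,bb in((-.027,-.019),(.019,.027)):
        k=(t>a)&(t<bb)&(S>-.06)&(S<.08); print(' block edge',k.sum(),np.percentile(S[k],[0,1,99,100]).round(4),t[k].min().round(4),t[k].max().round(4),np.median(v[k,2]).round(4))
    k=(abs(t)<.03)&(S>-.06)&(S<.08); print(' t range',np.percentile(t[k],[1,99]).round(4))
print(robot.camera_info('wrist')['T_tool_cam'][:3,3])
```

```text
plate ((613.6202392578125, 177.78868103027344), (439.4184265136719, 150.4772186279297), 5.417680740356445) 0.01218864254530222
r1 lens [0.5621 0.1743 0.0802] [0.9943 0.1066 0.0035] 6.12 0.0004175367986665197
 flange [-0.0457 -0.0377] front 0.0474
 block edge 358 [-0.0389 -0.0382  0.0358  0.0363] -0.0267 -0.019 0.0711
 block edge 19 [-0.0314 -0.0313  0.0298  0.03  ] 0.0246 0.0265 0.0712
 t range [-0.0263  0.0261]
plate ((613.18017578125, 179.68601989746094), (439.5076904296875, 150.950439453125), 5.913371562957764) 0.012105220523245641
r3 lens [0.5614 0.1741 0.0801] [9.949e-01 1.005e-01 6.000e-04] 5.77 0.0003898763139550572
 flange [-0.0455 -0.0373] front 0.0476
 block edge 402 [-0.0379 -0.0332  0.0361  0.0365] -0.0264 -0.019 0.0711
 block edge 261 [-0.0333 -0.0329  0.0361  0.0363] 0.0211 0.0267 0.071
 t range [-0.0261  0.026 ]
[ 8.29015099e-02  1.38858825e-04 -1.58263206e-01]
```

```bash
cat >> h.py <<'E'
YR=np.radians(5.9); UR=np.array([np.cos(YR),np.sin(YR),0]); NEAR=np.array([.5281,.1707,0])   # block near end on axis
YS=np.radians(-11.); US=np.array([np.cos(YS),np.sin(YS),0]); LAY=np.array([.5212,-.2119,0])-.040*US
YL=np.radians(1.79); UL=np.array([np.cos(YL),np.sin(YL),0]); LSH=np.array([.5197,-.3179,0])-.0625*UL
def ori(yaw,sg):
    x=sg*np.array([np.cos(yaw),np.sin(yaw),0]); z=np.array([0,0,-1.]); return np.stack([x,np.cross(z,x),z],1)
def at(p,z): return np.array([p[0],p[1],z])
def st(m=''): print(m,'t',round(robot.read_t(),2),'p',np.round(robot.read_position(),4),'F',np.round(robot.read_force(),2),'M',np.round(robot.read_ft_torque(),2),'w',round(robot.read_grip_width()*88,1),'ff',robot.read_finger_force())
E
python3 - <<'E'
from h import *
g=NEAR-.004*UR+.036*UR
print(robot.read_qpos())
for s in(1,-1):
  for p,y in((g,YR),(LAY+.036*US,YS),(LSH+.04*UL,YL)):
    q=robot.ik(at(p,.1),ori(y,s)); print(s,None if q is None else np.round(q,1))
E
```

```text
[ 3.63807388e+01  1.89689285e+01 -1.54685014e+00 -4.17764121e-02
 -6.95428902e+01 -3.63730043e+01]
1 [ 36.4  18.7 -20.1   0.  -51.2  59.5]
1 [ -2.1  16.4 -23.6   0.  -50.   81.1]
1 [-13.7  19.  -19.6   0.  -51.4 105.5]
-1 [  36.4   18.7  -20.1    0.   -51.2 -120.5]
-1 [ -2.1  16.4 -23.6   0.  -50.  -98.9]
-1 [-13.7  19.  -19.6   0.  -51.4 -74.5]
```

Run:
```python
from h import *
g=NEAR+.032*UR; R=ori(YR,-1)
robot.goto(at(g,.17),R); st('above')
robot.servo_line(at(g,.0755),speed=.1); st('down')
robot.move_gripper(0.0); robot.dwell(.2); st('grip')
robot.servo_line(at(g,.0855),speed=.03); robot.dwell(.1); st('lift')
snap('g1')
```

```text
above t 6.93 p [0.5602 0.1741 0.1702] F [-0.4   0.11 -0.24] M [-0.02 -0.09  0.02] w 88.2 ff 0.0
down t 8.03 p [0.5604 0.1743 0.0761] F [ 0.53  0.32 -0.05] M [-0.04 -0.12  0.01] w 87.8 ff 0.0
grip t 9.08 p [0.56   0.1743 0.0755] F [ 0.54  1.75 -0.16] M [ 0.97  0.04 -0.04] w 37.3 ff 30.000107288360596
lift t 9.67 p [0.5598 0.1738 0.0854] F [-0.46  0.92 -2.48] M [-0.05 -0.13 -0.01] w 37.1 ff 29.999733567237854
```

View pics/g1.png

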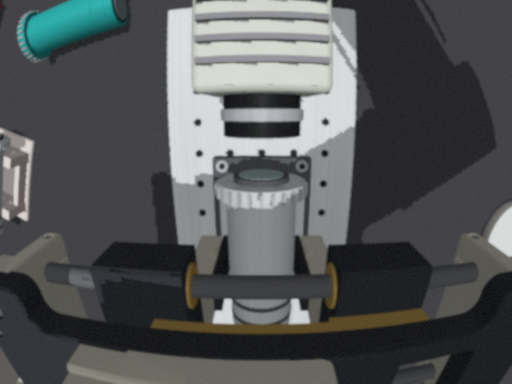

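The lens is lifted clear: the flange shows at (260,190), straight behind the camera nose. I carry it over and measure its pose in the hand before lowering.

```bash
cat >> h.py <<'E'
def held(n):
    "held lens in the tool frame mapped to (along=-tool x, lateral=tool y, up=-tool z) relative to TCP: axis fit and shoulder"
    T,im,d=snap(n); P=wcloud(T,d)[:245].reshape(-1,3)
    W=np.eye(4);W[:3,:3]=robot.read_tcp_rot();W[:3,3]=robot.read_position()
    q=(P-W[:3,3])@W[:3,:3]*[-1,1,-1]
    q=q[(abs(q[:,1])<.028)&(q[:,2]>-.01)&(q[:,2]<.035)&(q[:,0]<-.012)&(q[:,0]>-.11)]
    b=q[abs(q[:,1])<.0195]; r=np.zeros(len(b)); k=np.ones(len(b),bool)
    sh=None; x0=q[:,0].min(); k=b[:,0]>x0+.011
    c,u,e=cyl(b[k]); S=q[:,0]; rr=np.linalg.norm(np.cross(q-c,u),axis=1)
    f=S[(rr>.0215)&(rr<.026)]; 
    # axis at TCP (along=0)
    a=c-u*(c[0]/u[0]); sh=np.percentile(f,97)
    print(n,'axis@tcp lat,up',a[1:].round(4),'yaw',np.degrees(u[1]).round(2),'pitch',np.degrees(u[2]).round(2),'res',round(e,5),'flange',np.percentile(f,[3,97]).round(4),len(f))
    return a,u,sh
E
python3 - <<'E'
from h import *
g=NEAR+.032*UR; R=ori(YR,-1)
robot.servo_line(at(g,.19),speed=.15)
held('h1')
p=LAY+.036*US
robot.goto(at(p,.19),ori(YS,-1)); robot.dwell(.2); held('h2'); st('over')
E
```

```text
h1 axis@tcp lat,up [-0.0003  0.0042] yaw 0.52 pitch -1.56 res 0.00031 flange [-0.0442 -0.0366] 1615
h2 axis@tcp lat,up [-0.0004  0.0039] yaw 0.29 pitch -1.58 res 0.0003 flange [-0.0442 -0.0366] 1629
over t 12.31 p [ 0.5176 -0.2103  0.19  ] F [ 0.84 -0.03 -1.68] M [-0.07 -0.1   0.03] w 37.7 ff 29.99976485967636
```

```bash
cat >> h.py <<'E'
def lower(p,z,zmin,dF,step=.0005,speed=.02):
    "step down until the upward push grows by dF"
    robot.dwell(.15); f0=np.array(robot.read_force())
    while z>zmin:
        z-=step; robot.servo_line(at(p,z),speed=speed); f=np.array(robot.read_force())-f0
        if f[2]>dF: break
    robot.dwell(.1); print('cmd z',round(z,4),'dF',(np.array(robot.read_force())-f0).round(2)); return z
E
python3 - <<'E'
from h import *
p=LAY+.0366*US
robot.servo_line(at(p,.060),speed=.1); robot.servo_line(at(p,.044),speed=.05); st('low')
z=lower(p,.044,.0375,3.5); st('touch'); held('h3')
E
```

```text
low t 14.22 p [ 0.5176 -0.2113  0.0436] F [-0.07  0.36 -1.65] M [-0.06 -0.17 -0.  ] w 37.6 ff 29.99976933002472
cmd z 0.039 dF [-1.7   3.31  8.32]
touch t 16.98 p [ 0.518  -0.2112  0.0394] F [-2.02  2.88  6.85] M [ 0.74  0.55 -0.  ] w 37.4 ff 30.000973641872406
h3 axis@tcp lat,up [-0.0004  0.0039] yaw 0.32 pitch -1.73 res 0.00033 flange [-0.0441 -0.022 ] 1835
```

View pics/h3.png

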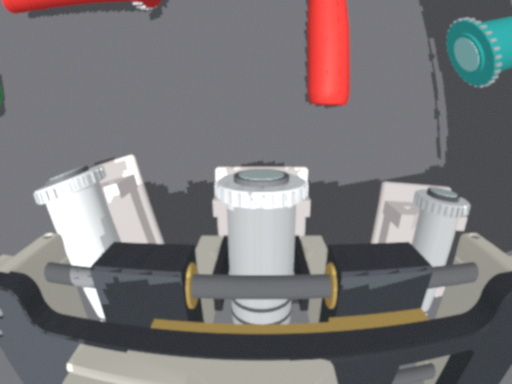

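The short lens is in the middle saddle: flange at (262,190), centred between the notches. Release, back off, check, then go to the long lens.

Run:
```python
from h import *
p=LAY+.0366*US
robot.servo_line(at(p,.0396),speed=.02); robot.dwell(.1); st('relax')
robot.move_gripper(.72); st('open')
robot.servo_line(at(p,.15),speed=.12); held('h4')
z=np.load('h4.npz'); P=wcloud(z['T'],z['d'])[:245].reshape(-1,3)
q=P[(P[:,2]>.048)&(P[:,2]<.075)&(abs((P-LAY)@[-US[1],US[0],0])<.03)&(abs((P-LAY)@US)<.05)]
s=(q-LAY)@US; k=s>.006
c,u,e=cyl(q[k]); r=np.linalg.norm(np.cross(q-c,u),axis=1); print('short laid: axis',c.round(4),'yaw,pitch',np.degrees(u[1:]).round(2),e,'flange',np.percentile(s[r>.0215],[3,97]).round(4),'lat',((c-LAY)@[-US[1],US[0],0]).round(4))
# long lens again
g=LSH+.040*UL
robot.goto(at(g,.15),ori(YL,-1)); robot.dwell(.15); T,im,d=snap('l1'); P=wcloud(T,d)[:245].reshape(-1,3)
q=P[(P[:,2]>.048)&(P[:,2]<.075)&(abs((P-LSH)@[-UL[1],UL[0],0])<.03)&(abs((P-LSH)@UL)<.05)]
s=(q-LSH)@UL; k=s>.004; c,u,e=cyl(q[k]); r=np.linalg.norm(np.cross(q-c,u),axis=1)
print('long: axis',c.round(4),'yaw,pitch',np.degrees(u[1:]).round(2),e,'flange',np.percentile(s[r>.0215],[3,97]).round(4),'lat',((c-LSH)@[-UL[1],UL[0],0]).round(4))
st()
```

```text
relax t 17.38 p [ 0.5179 -0.2113  0.0395] F [0.13 1.27 0.75] M [ 0.22 -0.02 -0.01] w 37.2 ff 29.99997764825821
open t 18.05 p [ 0.5179 -0.2113  0.0396] F [-0.17  0.68 -0.24] M [-0.05 -0.13  0.  ] w 63.1 ff 0.0Traceback (most recent call last):
  File "<stdin>", line 5, in <module>
  File "h.py", line 45, in held
    sh=None; x0=q[:,0].min(); k=b[:,0]>x0+.011
                ~~~~~~~~~~^^
    return umr_minimum(a, axis, None, out, keepdims, initial, where)
ValueError: zero-size array to reduction operation minimum which has no identity
```

Run:
```python
from h import *
def chk(n,O,U):
    z=np.load(n+'.npz'); P=wcloud(z['T'],z['d'])[:245].reshape(-1,3); N=np.array([-U[1],U[0],0])
    q=P[(P[:,2]>.048)&(P[:,2]<.075)&(abs((P-O)@N)<.03)&(abs((P-O)@U)<.05)]
    s=(q-O)@U; c,u,e=cyl(q[s>.005]); r=np.linalg.norm(np.cross(q-c,u),axis=1)
    print(n,'axis',c.round(4),'yaw,pitch',np.degrees(u[1:]).round(2),round(e,5),'flange',np.percentile(s[r>.0215],[3,97]).round(4),'lat',((c-O)@N).round(4))
chk('h4',LAY,US)
robot.goto(at(LSH+.04*UL,.15),ori(YL,-1)); robot.dwell(.15); snap('l1'); chk('l1',LSH,UL); st()
```

```text
h4 axis [ 0.5083 -0.2101  0.0441] yaw,pitch [-11.11  -0.08] 0.00032 flange [-0.0076  0.0002] lat -0.0007
l1 axis [ 0.4844 -0.3196  0.044 ] yaw,pitch [ 1.54 -0.  ] 0.00033 flange [-0.0087 -0.0008] lat -0.0006
 t 19.88 p [ 0.4974 -0.3178  0.1498] F [-0.16 -0.57  0.49] M [ 0.01 -0.15 -0.01] w 63.2 ff 0.0
```

The short lens lies on its mark, level, with the shoulder within 1 mm. Now the long lens.

Run:
```python
from h import *
N=np.array([-UL[1],UL[0],0]); g=LSH+.0415*UL-.0004*N
robot.servo_line(at(g,.0398),speed=.1); st('down')
robot.move_gripper(0.0); robot.dwell(.2); st('grip')
robot.servo_line(at(g,.055),speed=.04); robot.servo_line(at(g,.20),speed=.15); held('k1'); st('lift')
m=NEAR+.030*UR
robot.goto(at(m,.20),ori(YR,-1)); robot.dwell(.2); held('k2'); st('over')
```

```text
down t 21.13 p [ 0.4992 -0.3191  0.0404] F [-0.09  0.55  0.88] M [-0.1  -0.07 -0.02] w 63.5 ff 0.0
grip t 21.88 p [ 0.4988 -0.3184  0.04  ] F [0.11 5.43 3.46] M [ 1.98 -0.   -0.01] w 37.2 ff 29.999684393405914
k1 axis@tcp lat,up [-0.0004  0.0036] yaw 0.41 pitch -1.25 res 0.00032 flange [-0.0499 -0.0423] 1626
lift t 23.58 p [ 0.498  -0.3187  0.1987] F [-0.19 -0.31 -3.07] M [-0.04 -0.1  -0.04] w 37.5 ff 29.999274015426636
k2 axis@tcp lat,up [-0.0007  0.0035] yaw 0.28 pitch -1.26 res 0.00033 flange [-0.05   -0.0423] 1647
over t 25.64 p [0.5581 0.1731 0.2   ] F [ 0.76 -0.47 -3.45] M [-0.07 -0.04  0.  ] w 37.3 ff 29.99913454055786
```

View pics/k2.png

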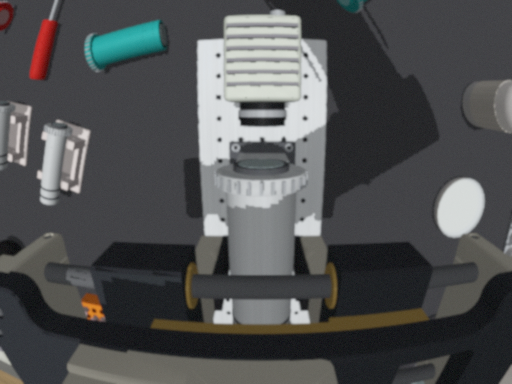

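The long lens is held with its flange towards the camera nose ((262,178), nose at (262,112)) and is centred over the block. Next I lower it with the shoulder 5 mm short of the end face.

Run:
```python
from h import *
N=np.array([-UR[1],UR[0],0]); p=NEAR+(.0423-.005)*UR+.0005*N
robot.servo_line(at(p,.11),speed=.12); robot.servo_line(at(p,.083),speed=.06); st('low')
z=lower(p,.083,.0745,3.0); st('touch'); held('v1')
```

```text
low t 27.14 p [0.5652 0.175  0.0828] F [-0.59 -0.04 -2.5 ] M [ 0.   -0.1   0.01] w 37.4 ff 29.999080002307892
cmd z 0.0755 dF [-2.82 -0.81  7.93]
touch t 31.14 p [0.5653 0.175  0.076 ] F [-2.28 -0.54  5.85] M [-0.67  0.71 -0.01] w 37.5 ff 30.000108182430267
v1 axis@tcp lat,up [-0.0007  0.0028] yaw -0.08 pitch -3.06 res 0.0009 flange [-0.0952 -0.0152] 2428
```

Run:
```python
from h import *
N=np.array([-UR[1],UR[0],0]); p=NEAR+(.0423-.005)*UR+.0005*N; z=.0757
robot.servo_line(at(p,z),speed=.02); robot.dwell(.1); f0=np.array(robot.read_force()); st('relax')
s=0; L=[]
while s<.009:
    s+=.0005; robot.servo_line(at(p+s*UR,z),speed=.02); f=np.array(robot.read_force()); L.append((round(s*1e3,1),round((f@UR),1),round(f@N,1),round(f[2],1)))
    if (f-f0)@UR<-6: break
robot.dwell(.1); print(L); st('slid')
T,im,d=snap('v2'); print(s)
np.save('s.npy',s); save('v2c',cv2.resize(im[100:290,130:390],None,fx=2.5,fy=2.5))
```

```text
relax t 31.54 p [0.5653 0.175  0.076 ] F [-2.28 -0.9   6.45] M [-0.79  0.59 -0.01] w 37.7 ff 30.000090301036835
[(0.5, np.float64(-3.6), np.float64(-1.5), np.float64(7.2)), (1.0, np.float64(-4.3), np.float64(-0.4), np.float64(7.3)), (1.5, np.float64(-5.2), np.float64(-0.5), np.float64(7.2)), (2.0, np.float64(-4.3), np.float64(-0.6), np.float64(7.8)), (2.5, np.float64(-3.7), np.float64(-0.3), np.float64(7.5)), (3.0, np.float64(-4.7), np.float64(-1.0), np.float64(8.0)), (3.5, np.float64(-4.2), np.float64(-0.8), np.float64(8.0)), (4.0, np.float64(-4.9), np.float64(-0.2), np.float64(7.2)), (4.5, np.float64(-4.9), np.float64(-0.8), np.float64(6.8)), (5.0, np.float64(-4.4), np.float64(-1.3), np.float64(7.5)), (5.5, np.float64(-5.9), np.float64(-0.6), np.float64(9.0)), (6.0, np.float64(-8.3), np.float64(0.3), np.float64(9.7)), (6.5, np.float64(-8.1), np.float64(0.7), np.float64(11.6)), (7.0, np.float64(-11.5), np.float64(1.1), np.float64(12.1))]
slid t 35.14 p [0.5701 0.1754 0.0759] F [-11.83   0.26  12.65] M [ 0.06  4.06 -0.  ] w 37.6 ff 30.001602172851562
0.007000000000000003
```

View pics/v2c.png

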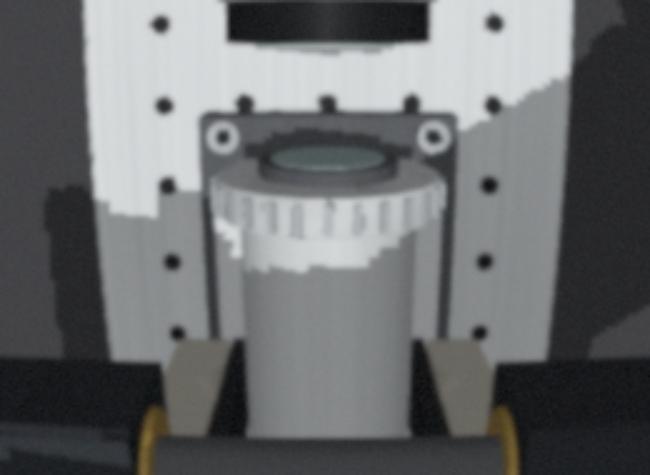

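The shoulder met the end face at about 5.2 mm of travel, as predicted: the flange at (328,205) sits against the block end and is centred. Now I ease the axial push and trim the downward force to 10 N.

```bash
cat > fit.py <<'E'
from h import *
def vfit(n):
    z=np.load(n+'.npz'); P=wcloud(z['T'],z['d'])[:245].reshape(-1,3); N=np.array([-UR[1],UR[0],0])
    o=NEAR; s=(P-o)@UR; t=(P-o)@N; q=P[(P[:,2]>.083)&(abs(t)<.028)&(s>-.012)&(s<.03)]; s=(q-o)@UR
    c,u,e=cyl(q[s>.004]); r=np.linalg.norm(np.cross(q-c,u),axis=1)
    print(n,'yaw,pitch',np.degrees(u[1:]).round(2),'lat',((c-o)@N).round(4),'z',c[2].round(4),round(e,5),'flange',np.percentile(s[(r>.0215)&(r<.026)],[3,97]).round(4))
    v=P[(P[:,2]>.0695)&(P[:,2]<.0725)]; s=(v-o)@UR; t=(v-o)@N
    k=(abs(t)<.027)&(abs(t)>.0185)&(abs(s)<.04); print(' block top near end',k.sum(),np.percentile(s[k],[0,1,5]).round(4) if k.any() else '')
E
python3 - <<'E'
from fit import *
vfit('v2')
N=np.array([-UR[1],UR[0],0]); p0=NEAR+(.0423-.005)*UR+.0005*N; z=.0757; s=.007
for i in range(7):
    F=np.mean([robot.read_force() for _ in range(5)],0); a=F@UR; n=F@N
    print(round(robot.read_t(),2),'s',round(s*1e3,2),'z',round(z*1e3,2),'ax',a.round(2),'lat',n.round(2),'z',F[2].round(2))
    ea=a+3.5; ez=10.3-F[2]
    if abs(ea)<1 and abs(ez)<.7: break
    s+=np.clip(ea*.00012,-.0004,.0004); z-=np.clip(ez*.00005,-.0002,.0002)
    robot.servo_line(at(p0+s*UR,z),speed=.02); robot.dwell(.15)
np.save('sz.npy',[s,z]); snap('v3'); vfit('v3'); st()
E
```

```text
v2 yaw,pitch [ 6.2  -0.71] lat -0.0002 z 0.08 0.00031 flange [-0.0079 -0.0004]
 block top near end 920 [-0.0081 -0.0078  0.0065]
35.19 s 7.0 z 75.7 ax -10.4 lat 1.05 z 12.5
35.59 s 6.6 z 75.81 ax -9.33 lat 0.69 z 10.73
35.99 s 6.2 z 75.83 ax -7.36 lat -0.13 z 8.84
36.39 s 5.8 z 75.76 ax -6.57 lat 0.25 z 8.99
36.79 s 5.43 z 75.69 ax -5.13 lat -0.7 z 8.41
37.19 s 5.24 z 75.6 ax -4.17 lat -0.61 z 7.95
37.59 s 5.16 z 75.48 ax -3.9 lat -2.26 z 8.06
v3 yaw,pitch [ 6.4  -0.72] lat -0.0002 z 0.08 0.00031 flange [-0.0079 -0.0004]
 block top near end 917 [-0.0081 -0.0059  0.0066]
 t 38.04 p [0.57   0.1755 0.076 ] F [-4.45 -1.79  9.63] M [-0.63  1.6  -0.04] w 37.4 ff 30.00065803527832
```

Run:
```python
from fit import *
N=np.array([-UR[1],UR[0],0])
for n in('v2','v3','g1'):
    z=np.load(n+'.npz'); P=wcloud(z['T'],z['d'])[:250].reshape(-1,3); s=(P-NEAR)@UR; t=(P-NEAR)@N
    for a,b in((-.026,-.0195),(.0195,.026)):
        k=(t>a)&(t<b)&(s>.002)&(s<.04)&(abs(P[:,2]-.071)<.003)
        if k.sum()>20: print(n,'top',k.sum(),np.degrees(np.polyfit(s[k],P[k,2],1)[0]).round(2),np.median(P[k,2]).round(4),s[k].min().round(4),s[k].max().round(4))
    k=(abs(t)<.003)&(s>.003)&(s<.06)&(P[:,2]>.085); h=np.arange(.0,.06,.005)
    print(n,'ridge',[(round(x,3),np.median(P[k&(s>=x)&(s<x+.005),2]).round(5)) for x in h if (k&(s>=x)&(s<x+.005)).sum()>3])
    k=(t>-.06)&(t<-.03)&(abs(P[:,2]-.012)<.004)&(s>-.05)&(s<.04); print(' plate slope',np.degrees(np.polyfit(s[k],P[k,2],1)[0]).round(2))
print(robot.read_tcp_rot().round(4))
```

```text
v2 top 454 -0.27 0.0711 0.0034 0.0368
v2 top 460 -0.25 0.0711 0.0036 0.0367
v2 ridge [(np.float64(0.0), np.float64(0.09897)), (np.float64(0.005), np.float64(0.09889)), (np.float64(0.01), np.float64(0.09903)), (np.float64(0.015), np.float64(0.09894)), (np.float64(0.02), np.float64(0.09903)), (np.float64(0.025), np.float64(0.09873)), (np.float64(0.03), np.float64(0.09842))]
 plate slope 0.0
v3 top 455 -0.37 0.0711 0.0035 0.0374
v3 top 458 -0.3 0.0711 0.0033 0.0365
v3 ridge [(np.float64(0.0), np.float64(0.09897)), (np.float64(0.005), np.float64(0.0991)), (np.float64(0.01), np.float64(0.09898)), (np.float64(0.015), np.float64(0.09885)), (np.float64(0.02), np.float64(0.09891)), (np.float64(0.025), np.float64(0.09878)), (np.float64(0.03), np.float64(0.09825))]
 plate slope -0.01
g1 top 215 -0.46 0.0711 0.005 0.0308
g1 top 249 -0.77 0.0711 0.0044 0.0313
g1 ridge [(np.float64(0.0), np.float64(0.10891)), (np.float64(0.005), np.float64(0.10902)), (np.float64(0.01), np.float64(0.10896)), (np.float64(0.015), np.float64(0.10883))]
 plate slope 0.07
[[-9.947e-01 -1.029e-01 -2.000e-04]
 [-1.029e-01  9.947e-01 -1.000e-04]
 [ 2.000e-04 -1.000e-04 -1.000e+00]]
```

Run:
```python
from fit import *
N=np.array([-UR[1],UR[0],0]); p0=NEAR+(.0423-.005)*UR+.0005*N; s,z=np.load('sz.npy'); y=0.
def F():
    L=[]
    for _ in range(8): robot.dwell(.03); L.append(robot.read_force())
    return np.mean(L,0)
for i in range(12):
    f=F(); a=f@UR; n=f@N
    print(round(robot.read_t(),2),'s,y,z',np.round([s*1e3,y*1e3,z*1e3],2),'ax',a.round(2),'lat',n.round(2),'z',f[2].round(2))
    if abs(a+3)<1.5 and abs(n)<.4 and abs(f[2]-10)<.6: break
    s+=np.clip((a+3)*.0001,-.0003,.0003); y+=np.clip(n*.00008,-.0002,.0002); z-=np.clip((10-f[2])*.00006,-.0002,.0002)
    robot.servo_line(at(p0+s*UR+y*N,z),speed=.02); robot.dwell(.1)
snap('v4'); vfit('v4'); st()
```

```text
38.31 s,y,z [ 5.11  0.   75.37] ax -5.02 lat -1.24 z 9.19
38.92 s,y,z [ 4.91 -0.1  75.32] ax -3.85 lat -0.98 z 8.84
39.54 s,y,z [ 4.82 -0.18 75.25] ax -4.29 lat -1.05 z 9.03
40.16 s,y,z [ 4.69 -0.26 75.19] ax -3.98 lat -0.68 z 9.36
40.77 s,y,z [ 4.6  -0.32 75.15] ax -3.76 lat -0.25 z 9.27
41.39 s,y,z [ 4.52 -0.34 75.11] ax -4.04 lat -0.42 z 9.36
42.01 s,y,z [ 4.42 -0.37 75.07] ax -3.4 lat -0.57 z 9.44
42.62 s,y,z [ 4.38 -0.42 75.04] ax -3.38 lat -0.72 z 9.49
43.24 s,y,z [ 4.34 -0.47 75.01] ax -3.41 lat -0.39 z 9.19
43.86 s,y,z [ 4.3  -0.5  74.96] ax -3.67 lat -0.02 z 9.68
v4 yaw,pitch [ 6.44 -0.43] lat -0.0003 z 0.08 0.00031 flange [-0.008  -0.0003]
 block top near end 910 [-0.0083  0.0033  0.0067]
 t 43.91 p [0.57   0.1754 0.076 ] F [-3.37  0.37  9.37] M [-0.22  1.19 -0.05] w 37.2 ff 30.00069558620453
```

The lens is seated, the shoulder is against the end face, the push is about 9.7 N straight down, and the sideways force is near zero. I am handing it in.

```bash
python3 -c "
from rig import robot
print(robot.job_done())"
```

```text
the job is handed in; nothing more can be done
None
```

The swap is done and handed in at about 44 s: the short lens lies in the empty saddle, and the long lens is held in the V with its shoulder against the near end, pressed down with about 9.5 N (sideways force near zero, about 3.5 N still pushing the shoulder against the block).

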